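# Set the preheater and take a spot temperature

## Robot

A 7-joint arm with a two-finger parallel gripper is mounted at the origin on the work surface. World frame = base frame: x ahead of the robot, y to its left, z up, the work surface at z = 0. Lengths are in m, angles in rad, forces in N, time in s.
With the tool pointing down it reaches from about 0.35 to 0.9 m from the base axis. Payload 7.2 kg.
Tool frame: the origin (TCP) lies at the very end of the fingers, on their centre line; the grasp point (between the pads) lies 19 mm behind it; z points along the fingers, y is the line along which they close (so a half turn about z gives the same grasp; the last joint's range is limited). The gripper opens to 85 mm and grips with 20 to 120 N. Pads are 22 mm wide; open, the fingers measure 114 mm over their backs; the gripper's body (76 mm by 85 mm) begins 54 mm behind the grasp point. The pads swing forward as they close: fully open they stand 13 mm farther back than shut.
Start: joints at [-1.188, 0.411, -0.013, 1.596, 0.006, 1.134, -0.082], TCP at [0.272, 0.563, 0.211] pointing down, gripper open.
Joint ranges: [-2.95, 2.95], [-0.29, 1.99], [-1.47, 1.44], [0.14, 2.54], [-1.03, 4.17], [0.13, 1.85], [-2.86, 2.86]. Speed limits (rad/s): [2.39, 2.39, 3.01, 3.01, 3.14, 3.14, 3.14].

## Interface

Orientations are given as a unit quaternion [w, x, y, z].
In Python, from workcell import r gives the robot as it stands.
- The arm moves only by the tool servo_tool, never from a script. Its argument "motion" is a list of rows, each a list of 2 entries, a list of its own where there are three numbers: the shift along the world's x, y, z in units of 30 mm (1.0 is 30 mm), then the turn, a rotation vector about the world's x, y, z in units of 5 degrees (1.0 is 5 degrees). In form: [[[tx, ty, tz], [rx, ry, rz]], ...]. A call has exactly 10 rows; each row shifts and turns the commanded pose from where the row before left it; what a row does not reach is not made up. A row lasts 1/12 s, in which the tool goes at most 41.7 mm and 7.16 degrees, less where a joint would pass 70% of its speed; a pose out of reach is approached as far as the arm can. A call with a number of a shift or a turn outside -1 to 1 is refused whole. A call with a gripper value outside its range is refused whole. "grip" is the opening, from 0 (shut) to 1 (fully open), set as the call begins (left out, the last holds). The fingers move at their own pace and stop on an object; "grip_force" is the grip in N (left out, the last holds). Time passes only in rows, so rows that do not move let the fingers close, or fill a call up. It gives the time, the measured TCP pose, the force, the opening and the grip force at its end, in the units of the state.
- r.get_state(): the state, without advancing time (a new reading comes with each control period).
- r.get_image(name): name is "side" or "top" or "wrist"; returns a dict with "frame" (480x640x3 uint8, blue, green, red), "depth" (480x640 float32, m along the optical axis (not along the pixel's ray), 0 where there is no reading), "fx", "fy", "cx", "cy" (pixels), "rvec" (rotation vector, rad) and "tvec" (3), from world to camera coordinates, as OpenCV has them. Camera axes: x right, y down, z forward; pixel columns grow to the right and rows downward; lengths in m; the calibration is good to about 2 mm. The wrist camera is an equidistant fisheye: a pixel r from the principal point sees the ray r / f radians off the axis. A picture is of the moment at which its call begins.
- r.job_done(): hands the job in; it is judged then, once.
The state is a dict: "t": time; "qpos": joint angles; "qvel": joint speeds; "joint_torque": joint torques, N m; "ee_pos": TCP position; "tool_rot": TCP orientation; "ft_force": force on the tool from outside, world axes, zero at the start; "torque": the same for the moment, N m; "gripper_width": finger opening in m; "grip_force": force on a finger pad.
Only numpy, scipy, OpenCV 4.12 (cv2) and the standard library are available. Lean on these libraries where they do the work, as an engineer would, in place of code of your own. Each camera call takes 0.05 s, during which the arm holds its last target. There are 200 camera calls.

## Task

Turn the dial of the grey preheating plate until its white pointer line stands at the red mark. Then draw the yellow pen-shaped infrared thermometer out of its sloping blue holder, turn it upright with its lens pointing straight down, and hold it in the air with the lens about 80 mm directly above the yellow dot on the steel bracket, touching nothing; the program finishes while still holding it there. Leave the dial at the mark, and leave the bracket and the thermos, mug and can where they are.

Things in the scene. Friction and masses are not known exactly. Their poses are not given: they have to be found in the camera images.
- dial (a joint): angle of the dial of the preheating plate, rad: 0 to 4.5, grows as the dial turns clockwise seen from above. At 0 the white pointer line points to the preheater's -x side (the edge of the control panel). It turns about a vertical axis and stays where it is left (friction 0.03 N m).
- dial_grip (a point): point on the dial's vertical axis, 82 mm above the table, 7 mm below the dial's top. The dial is a black disc 44 mm across, 8 mm thick, on the control panel, crossed by an upright grip bar 42 mm long, 14 mm wide, 32 mm high (top 89 mm above the table). The point turns with the dial: its x lies along the bar; the white pointer line is on the bar's top, on its -x half.
- dial_pointer (a point): point 40 mm from the dial's axis in the direction in which the white pointer line points (it turns with the dial).
- mark (a point): the red mark on the control panel beside the dial: a red block 16 x 7 mm, 4 mm high, 38 to 54 mm from the dial's axis; this point is 40 mm from the dial's axis. The pointer line points at it when dial_pointer and mark coincide seen from above. Which angle it stands at differs from start to start (1.5 to 3.0 rad of the dial joint).
- preheater: grey preheating plate, fixed to the table: 300 mm (x) by 200 mm (y). Origin at the centre of its underside. Low control panel with the dial on the -x side, top 45 mm above the table; dark steel plate 180 x 190 mm, centred 60 mm towards +x, top 75 mm above the table.
- bracket: loose steel bracket lying on the preheating plate, origin at the centre of its underside: base 80 mm (x) by 100 mm (y), 8 mm thick, with an upright flange 6 mm thick on its +x side reaching 43 mm above the underside. 0.65 kg.
- dot (a point): centre of the yellow painted dot (14 mm across) on the top of the bracket's base, 83 mm above the table, 12 mm towards -x from the bracket's centre; the flange's near face is 43 mm from it.
- thermometer_mid (a point): centre of the pen-shaped infrared thermometer (yellow nose, black grip end): a rigid bar 175 mm long, 28 mm (its x) by 24 mm (its y), about 0.15 kg, mass centre here. Its z runs from the lens (87.5 mm along -z) to the tail. At the start it leans 45 degrees in the holder, tail up towards the holder's -x, y level; its two upright sides, 24 mm apart, are free beyond 70 mm from the lens.
- lens (a point): centre of the thermometer's lens face, the lower end at the start.
- thermometer: the same thermometer; origin at the lens, axes as for thermometer_mid.
- holder: blue sloping holder on a steel foot 160 x 100 mm, fixed. Origin at the centre of the foot's underside. A square tube (38 mm wide outside, 2 mm play inside) round the first 70 mm of the thermometer, closed at the lens end, its mouth up and towards the holder's -x. Below the thermometer a 24 mm wide cradle strip goes on to 105 mm from the lens. Draw out along the thermometer's axis.
- socket (a point): bottom of the holder's tube, 52 mm above the table, where the lens sits at the start.
- thermos: green flask with a black cap, 72 mm diameter, 230 mm high, stands on the table; origin under its centre. Leave alone.
- mug: white mug, 80 mm diameter, 95 mm high; origin under its centre. Leave alone.
- can: white spray can, 66 mm diameter, 180 mm high; origin under its centre. Leave alone.
Not all that is in view belongs to the job. Of the things like the thermometer, leave any that is brown; of the rest the larger one is meant. Several things have the shape of the bracket; the one meant has the colours described above.

How it is judged:
By the outcome, as a careful person would: the job done as asked, in the order asked, and still so for the second after the job is handed in, while the arm keeps its last pose, push and grip.
It also fails if it takes over 64 s, if anything falls off the work surface, if the arm or the gripper's body presses on something with over 40 N, if the wrist force passes 120 N, or if a joint passes its speed limit or range.

## Working session

There is one attempt and no reset: what is moved stays moved. The work goes in short steps, Python scripts to look and compute and a tool call to move; the robot and the scene stay as the last step left them, time stands still between calls to the robot, and variables do not carry over. Pictures are saved under pics/ and viewed, at most 10 in all, crops included, and the job is handed in when it is done.

Besides the shell and the picture viewer there is one more tool, called after "Emit:" by a JSON object that holds its "name" and its "arguments". servo_tool: Moves the arm, as the interface text tells. Its arguments: {"type":"object","properties":{"motion":{"type":"array"},"grip":{"type":"number"},"grip_force":{"type":"number"}},"required":["motion"]}

```bash
mkdir -p pics; ls
cat > h.py <<'E'
import numpy as np, cv2
from workcell import r
from scipy.spatial.transform import Rotation as R
def shot(n,name=None):
    im=r.get_image(n)
    if name: cv2.imwrite('pics/'+name,im['frame'])
    np.save('/tmp/%s.npy'%n,im,allow_pickle=True); return im
def load(n): return np.load('/tmp/%s.npy'%n,allow_pickle=True).item()
def cam(im):
    M=cv2.Rodrigues(np.array(im['rvec'],float))[0]; t=np.array(im['tvec'],float).ravel(); return M,t
def onplane(im,u,v,z):
    M,t=cam(im); d=M.T@np.array([(u-im['cx'])/im['fx'],(v-im['cy'])/im['fy'],1]); c=-M.T@t
    return c+d*(z-c[2])/d[2]
def xyz(im):
    M,t=cam(im); v,u=np.mgrid[:480,:640]; D=im['depth']
    P=np.stack([(u-im['cx'])/im['fx']*D,(v-im['cy'])/im['fy']*D,D],-1)
    return (P-t)@M
def proj(im,p):
    M,t=cam(im); q=M@np.array(p)+t; return im['fx']*q[0]/q[2]+im['cx'],im['fy']*q[1]/q[2]+im['cy']
E
python3 - <<'E'
from h import *
for n in('top','side'):
    im=shot(n,n+'0.png'); M,t=cam(im); print(n,-M.T@t,M[2],im['fx'])
s=r.get_state(); print(s['ee_pos'],s['tool_rot'],s['gripper_width'],s['t'])
E
```

```text
pics
top [ 0.44748336 -0.00506846  1.87810179] [ 0.09060935  0.00651248 -0.99586522] 610.8711801435344
side [ 0.27478207 -0.83879602  1.03357605] [ 0.26434342  0.6394345  -0.72197374] 499.8062457025018
[0.27214165 0.56213561 0.2103537 ] [-1.19787184e-04  2.23477744e-01  9.74708776e-01 -6.97379638e-04] 0.0855734440134712 0.1
```

View pics/top0.png

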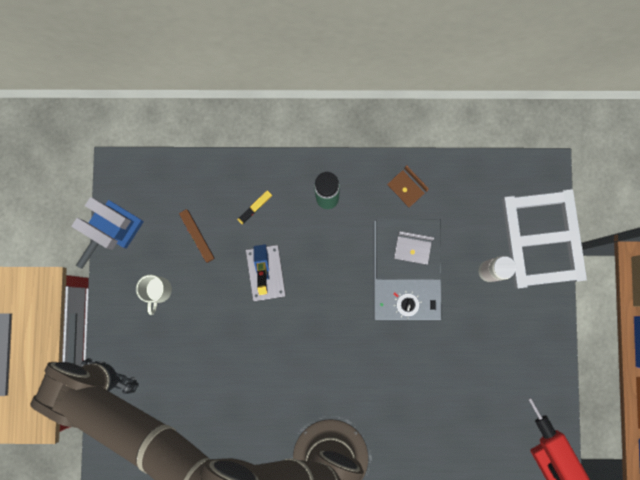

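View pics/side0.png

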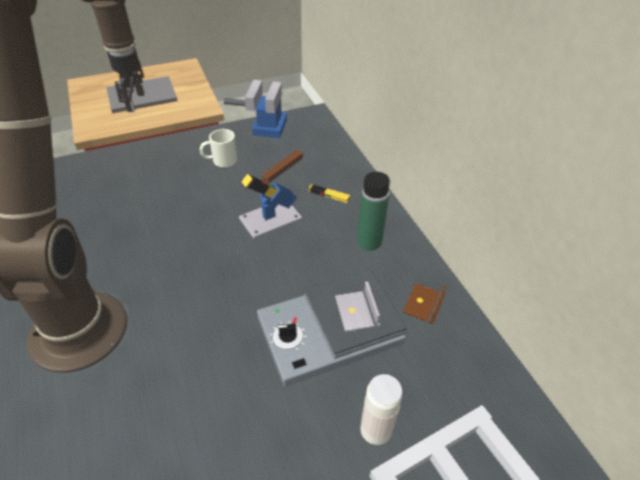

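The two overviews show these candidates:
- **Thermometer:** the one in the blue holder (top 262,277), a small yellow/black pen loose on the table (255,207), and a brown bar (197,236). I choose the one in the holder.
- **Bracket:** grey with a yellow dot on the plate (412,250), and brown (406,187). I choose the grey one.
- **Dial:** at (407,305), with the red mark near (396,296).

Next is a close crop to check the choice.

Run:
```python
from h import *
im=load('top');f=im['frame'];s=load('side')['frame']
c=lambda f,x,y,w,h,k:cv2.resize(f[y:y+h,x:x+w],None,fx=k,fy=k,interpolation=cv2.INTER_CUBIC)
a=c(f,370,215,80,110,5)[:550,:400]; b=c(f,235,235,60,75,5)
d=c(s,235,165,75,75,5)
o=np.zeros((600,800,3),np.uint8); o[:550,:400]=a; 
o[:300,400:640]=c(f,235,235,60,75,4); o[300:600,400:700]=c(s,235,165,75,75,4)
cv2.imwrite('pics/crop.png',o)
P=xyz(im)
print('depth heights: tail',P[288:293,262],'dial',P[305,407])
hsv=cv2.cvtColor(f,cv2.COLOR_BGR2HSV)
def blobs(m,name):
    n,l,st,ce=cv2.connectedComponentsWithStats(m.astype(np.uint8))
    for i in range(1,n):
        if st[i,4]>5: print(name,st[i],ce[i])
H,S,V=[hsv[...,i].astype(int) for i in range(3)]
roi=np.zeros(H.shape,bool); roi[180:330,180:450]=1
blobs(roi&(H>18)&(H<35)&(S>120)&(V>100),'yellow')
blobs(roi&((H<8)|(H>172))&(S>120)&(V>100),'red')
blobs(roi&(H>100)&(H<125)&(S>120),'blue')
```

```text
depth heights: tail [[0.50167095 0.1873203  0.17913144]
 [0.49881876 0.18699148 0.18165051]
 [0.49617294 0.18744293 0.17727719]
 [0.49343591 0.18756821 0.17578429]
 [0.49084335 0.18835603 0.16843475]] dial [ 0.45751209 -0.22668283  0.08600455]
yellow [402 187   6   6  25] [404.24 189.32]
yellow [250 191  22  21 185] [260.2972973  200.98378378]
yellow [238 219   5   5  16] [240.1875 220.8125]
yellow [411 250   3   4   9] [412.11111111 251.66666667]
yellow [263 263   2   6   6] [263.83333333 265.5       ]
yellow [258 286   9   9  63] [261.95238095 289.63492063]
red [259 272   4   3   8] [260.5 273. ]
red [394 293   4   4   9] [395.44444444 294.33333333]
blue [254 245  14  26 206] [260.57281553 254.5       ]
```

View pics/crop.png

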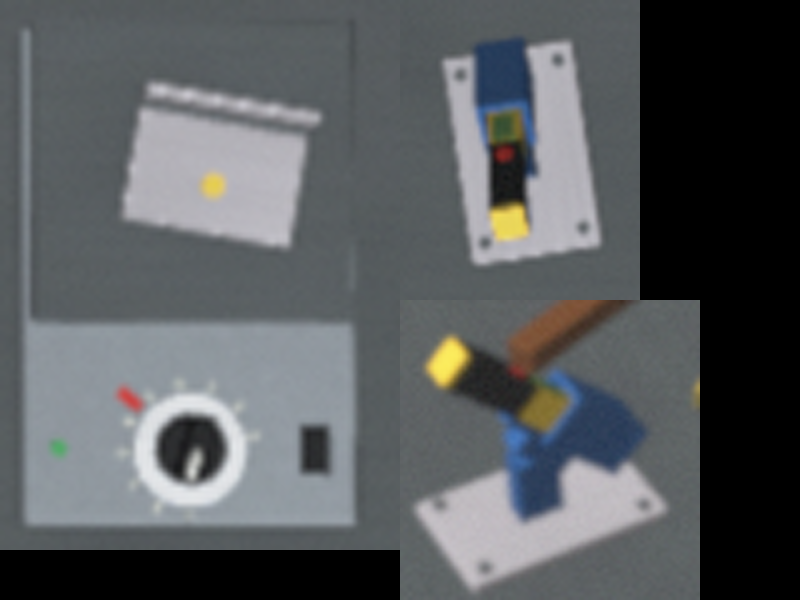

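The crop confirms the choice. The holder thermometer is the large yellow/black one, tail at about (262,290) in the top picture. The grey bracket's yellow dot is at (412,252). The dial pointer points roughly to -x, and the red mark (395,294) is up and to the left, so it needs about 130° clockwise. I'll move above the dial.

Emit:
{"name": "servo_tool", "arguments": {"motion": [[[0.2,-0.88,0.2],[0,0,0.17]],[[0.2,-0.88,0.2],[0,0,0.17]],[[0.2,-0.88,0.2],[0,0,0.17]],[[0.2,-0.88,0.2],[0,0,0.17]],[[0.2,-0.88,0.2],[0,0,0.17]],[[0.2,-0.88,0.2],[0,0,0.17]],[[0.2,-0.88,0.2],[0,0,0.17]],[[0.2,-0.88,0.2],[0,0,0.17]],[[0.2,-0.88,0.2],[0,0,0.17]],[[0.2,-0.88,0.2],[0,0,0.17]]], "grip": 1}}

```text
t: 0.93
ee_pos: [0.3322, 0.297, 0.2711]
tool_rot: [-0.0, 0.15, 0.989, -0.0]
ft_force: [0.8, -0.6, 1.2]
gripper_width: 0.0855
grip_force: 0.0
```

Emit:
{"name": "servo_tool", "arguments": {"motion": [[[0.2,-0.88,0],[0,0,0.17]],[[0.2,-0.88,0],[0,0,0.17]],[[0.2,-0.88,0],[0,0,0.17]],[[0.2,-0.88,0],[0,0,0.17]],[[0.2,-0.88,0],[0,0,0.17]],[[0.2,-0.88,0],[0,0,0.17]],[[0.2,-0.88,0],[0,0,0.17]],[[0.2,-0.88,0],[0,0,0.17]],[[0.2,-0.88,0],[0,0,0.17]],[[0.2,-0.88,0],[0,0,0.17]]]}}

```text
t: 1.77
ee_pos: [0.3921, 0.0331, 0.271]
tool_rot: [-0.0, 0.077, 0.997, 0.0]
ft_force: [0.8, -0.2, -0.0]
gripper_width: 0.0851
grip_force: 0.0
```

Emit:
{"name": "servo_tool", "arguments": {"motion": [[[0.2,-0.88,0],[0,0,0.17]],[[0.2,-0.88,0],[0,0,0.17]],[[0.2,-0.88,0],[0,0,0.17]],[[0.2,-0.88,0],[0,0,0.17]],[[0.2,-0.88,0],[0,0,0.17]],[[0.2,-0.88,0],[0,0,0.17]],[[0.2,-0.88,0],[0,0,0.17]],[[0.2,-0.88,0],[0,0,0.17]],[[0.2,-0.88,0],[0,0,0.17]],[[0,0,0],[0,0,0]]]}}

```text
t: 2.6
ee_pos: [0.4462, -0.2079, 0.2712]
tool_rot: [0.0, 0.012, 1.0, -0.001]
ft_force: [-0.7, -0.2, 0.2]
gripper_width: 0.0851
grip_force: 0.0
```

Run:
```python
from h import *
im=shot('wrist','w1.png'); M,t=cam(im); print(-M.T@t,M,im['fx'],im['cx'],im['cy'])
s=r.get_state(); print(s['ee_pos'],R.from_quat(np.roll(s['tool_rot'],-1)).as_matrix(),s['qpos'],s['t'])
```

```text
[ 0.36942066 -0.20598478  0.4358239 ] [[ 0.02678951  0.99963692 -0.00288802]
 [ 0.95500501 -0.02473953  0.29555607]
 [ 0.29537731 -0.01067587 -0.95532103]] 371.64829954431775 317.57185613744826 240.50024883754966
[ 0.44589782 -0.20547231  0.27083989] [[-9.99690515e-01  2.48615285e-02 -8.82364274e-04]
 [ 2.48627606e-02  9.99689874e-01 -1.41398559e-03]
 [ 8.46936787e-04 -1.43548599e-03 -9.99998611e-01]] [-0.3092511   0.13465711  0.72562865  1.8636367  -0.09476663  1.17878666
  1.99411678] 2.65
```

View pics/w1.png

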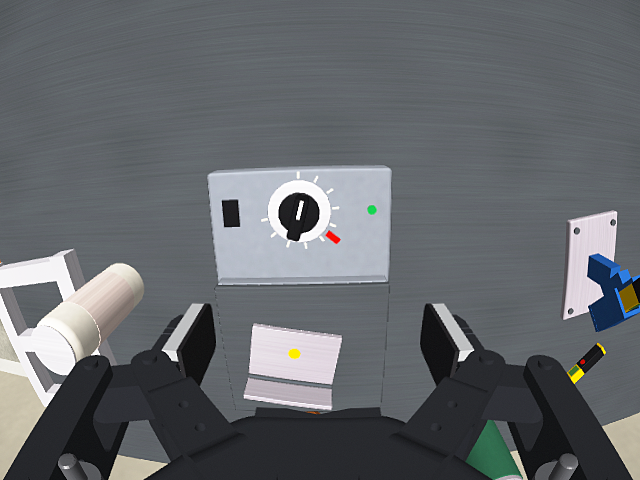

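The wrist view shows the dial at (299,211), its pointer line running up and slightly right at (299,209), and the red mark at (333,237). The dot is at (294,353), the holder foot at (592,265), and the small pen at (588,362). Now I'll measure.

```bash
cat >> h.py <<'E'
def wplane(im,u,v,z):
    M,t=cam(im); x=np.array([u-im['cx'],v-im['cy']]); rr=np.hypot(*x); th=rr/im['fx']
    d=M.T@np.r_[x/max(rr,1e-9)*np.sin(th),np.cos(th)]; c=-M.T@t
    return c+d*(z-c[2])/d[2]
def blobs(m,mn=5):
    n,l,st,ce=cv2.connectedComponentsWithStats(m.astype(np.uint8))
    return [(st[i],ce[i],l==i) for i in range(1,n) if st[i,4]>=mn]
def hsvs(f): return [x.astype(int) for x in cv2.split(cv2.cvtColor(f,cv2.COLOR_BGR2HSV))]
E
python3 - <<'E'
from h import *
im=load('wrist'); f=im['frame']; H,S,V=hsvs(f)
def roi(m,x0,x1,y0,y1):
    k=np.zeros_like(m); k[y0:y1,x0:x1]=1; return m&k
def show(n,m,z,mn=8):
    for st,ce,l in blobs(m,mn): print(n,st,ce.round(1),wplane(im,*ce,z).round(4))
show('red',roi(((H<8)|(H>172))&(S>150),300,360,200,260),.049)
show('dot',roi((H>20)&(H<35)&(S>150),270,320,330,370),.083)
show('white',roi((S<30)&(V>215),265,332,170,255),.045)
show('black',roi(V<70,270,330,180,245),.06)
show('panelgreen',roi((H>50)&(H<80)&(S>120),360,380,200,220),.045)
# ring outer contour
w=roi((S<30)&(V>215),265,332,170,255).astype(np.uint8)
b=max(blobs(w,8),key=lambda b:b[0][4])[2].astype(np.uint8)
c=max(cv2.findContours(b,cv2.RETR_EXTERNAL,cv2.CHAIN_APPROX_NONE)[0],key=cv2.contourArea)
P=np.array([wplane(im,*p[0],.045)[:2] for p in c]); print('ring',cv2.minEnclosingCircle(P.astype(np.float32)))
for st,ce,l in blobs(roi((S<30)&(V>200),285,315,195,225)&1,8):
    if st[4]<150:
        ys,xs=np.nonzero(l); Q=np.array([wplane(im,x,y,.089)[:2] for x,y in zip(xs,ys)])
        u=np.linalg.svd(Q-Q.mean(0))[2][0]; print('ptr',Q.mean(0),u,np.ptp((Q-Q.mean(0))@u))
# panel corners
for p in[(209,174),(390,167),(218,283),(388,281)]: print(p,wplane(im,*p,.045).round(4))
# foot grey
show('foot',roi((S<40)&(V>170),560,620,205,325),.01,100)
cv2.imwrite('pics/wc.png',cv2.resize(f[165:295,205:395],None,fx=4,fy=4,interpolation=cv2.INTER_CUBIC))
E
```

```text
red [326 231  14  13  92] [332.5 236.9] [ 0.4854 -0.194   0.049 ]
dot [288 349  12  10  90] [294.  353.3] [ 0.612  -0.2403  0.083 ]
white [265 170  67   9 102] [296.4 171.5] [ 0.4136 -0.2306  0.045 ]
white [ 265  176   66   73 1691] [299.3 208.1] [ 0.4532 -0.229   0.045 ]
white [326 188   6   6  17] [328.9 190.9] [ 0.4354 -0.1968  0.045 ]
white [296 201   8  19  71] [299.3 209.7] [ 0.4551 -0.2291  0.045 ]
white [286 240   9   8  26] [288.7 242.8] [ 0.4921 -0.2423  0.045 ]
black [ 279  193   40   48 1297] [298.1 214.6] [ 0.4569 -0.2297  0.06  ]
panelgreen [368 205   9  10  66] [371.7 209.4] [ 0.4565 -0.1509  0.045 ]
ring ((0.4563901126384735, -0.22980830073356628), 0.04281800240278244)
ptr [ 0.43238057 -0.21326011] [0.57137802 0.82068701] 0.004748387117600101
ptr [ 0.44547426 -0.22652994] [ 0.96533837 -0.26100159] 0.018087187075209094
(209, 174) [ 0.4117 -0.326   0.045 ]
(390, 167) [ 0.4105 -0.1312  0.045 ]
(218, 283) [ 0.5396 -0.3289  0.045 ]
(388, 281) [ 0.5414 -0.1302  0.045 ]
foot [ 563  211   54  109 3352] [587.3 258.9] [0.5402 0.1908 0.01  ]
```

View pics/wc.png

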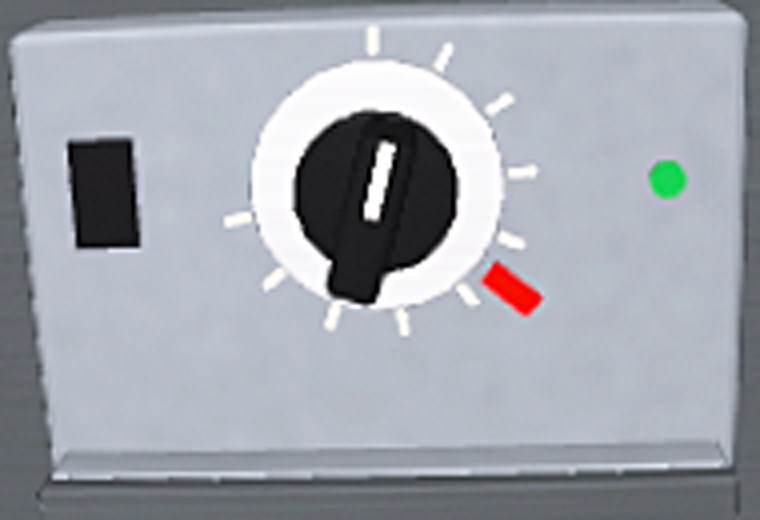

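Emit:
{"name": "servo_tool", "arguments": {"motion": [[[0.05,-0.1,-0.5],[0,0,-0.35]],[[0.05,-0.1,-0.5],[0,0,-0.35]],[[0.05,-0.1,-0.5],[0,0,-0.35]],[[0.05,-0.1,-0.5],[0,0,-0.35]],[[0.05,-0.1,-0.5],[0,0,-0.35]],[[0.05,-0.1,-0.5],[0,0,-0.35]],[[0.03,-0.1,-0.5],[0,0,-0.35]],[[0,-0.1,-0.5],[0,0,-0.3]],[[0,0,-0.5],[0,0,0]],[[0,0,-0.5],[0,0,0]]], "grip": 0.7}}

```text
t: 3.48
ee_pos: [0.456, -0.2256, 0.1201]
tool_rot: [-0.0, 0.13, 0.992, 0.0]
ft_force: [0.6, 0.9, -0.3]
gripper_width: 0.0598
grip_force: 0.0
```

Run:
```python
from h import *
s=r.get_state(); m=R.from_quat(np.roll(s['tool_rot'],-1)).as_matrix()
print(s['ee_pos'],m,np.degrees(np.arctan2(m[1,1],m[0,1])),s['qpos'],s['t'])
```

```text
[ 0.45604146 -0.22561004  0.12013985] [[-9.66381135e-01  2.57112942e-01 -6.61376722e-04]
 [ 2.57112222e-01  9.66381025e-01  1.00967868e-03]
 [ 8.98743370e-04  8.05686389e-04 -9.99999272e-01]] 75.10117198464431 [-0.19134321  0.37744187  0.70284493  2.00902451 -0.31899407  0.86555256
  1.99767579] 3.4833
```

Emit:
{"name": "servo_tool", "arguments": {"motion": [[[0,-0.07,-0.4],[0,0,0]],[[0,-0.06,-0.4],[0,0,0]],[[0,0,-0.4],[0,0,0]],[[0,0,-0.4],[0,0,0]],[[0,0,-0.3],[0,0,0]],[[0,0,0],[0,0,0]],[[0,0,0],[0,0,0]],[[0,0,0],[0,0,0]],[[0,0,0],[0,0,0]],[[0,0,0],[0,0,0]]]}}

```text
t: 4.32
ee_pos: [0.4567, -0.2311, 0.0647]
tool_rot: [0.001, 0.13, 0.992, -0.0]
ft_force: [0.2, -0.1, -0.6]
gripper_width: 0.0597
grip_force: 0.0
```

Emit:
{"name": "servo_tool", "arguments": {"motion": [[[0,0,0],[0,0,0]],[[0,0,0],[0,0,0]],[[0,0,0],[0,0,0]],[[0,0,0],[0,0,0]],[[0,0,0],[0,0,0]],[[0,0,0],[0,0,0]],[[0,0,0],[0,0,0]],[[0,0,0],[0,0,0]],[[0,0,0],[0,0,0]],[[0,0,0],[0,0,0]]], "grip": 0, "grip_force": 25}}

```text
t: 5.15
ee_pos: [0.4568, -0.229, 0.0644]
tool_rot: [0.0, 0.129, 0.992, 0.001]
ft_force: [-0.2, 6.9, 6.8]
gripper_width: 0.0131
grip_force: 25.9
```

Emit:
{"name": "servo_tool", "arguments": {"motion": [[[0,0.05,0],[0,0,-0.8]],[[0,0,0],[0,0,-0.8]],[[0,0,0],[0,0,-0.8]],[[0,0,0],[0,0,-0.8]],[[0,0,0],[0,0,-0.8]],[[0,0,0],[0,0,-0.8]],[[0,0,0],[0,0,-0.8]],[[0,0,0],[0,0,-0.8]],[[0,0,0],[0,0,-0.8]],[[0,0,0],[0,0,-0.8]]]}}

```text
t: 5.98
ee_pos: [0.4569, -0.2286, 0.0645]
tool_rot: [0.0, 0.462, 0.887, 0.001]
ft_force: [1.3, 2.1, 4.9]
gripper_width: 0.0131
grip_force: 25.7
```

Emit:
{"name": "servo_tool", "arguments": {"motion": [[[0,0,0],[0,0,-0.8]],[[0,0,0],[0,0,-0.8]],[[0,0,0],[0,0,-0.8]],[[0,0,0],[0,0,-0.8]],[[0,0,0],[0,0,-0.8]],[[0,0,0],[0,0,-0.8]],[[0,0,0],[0,0,-0.8]],[[0,0,0],[0,0,-0.8]],[[0,0,0],[0,0,-0.8]],[[0,0,0],[0,0,-0.8]]]}}

```text
t: 6.82
ee_pos: [0.4571, -0.2286, 0.0645]
tool_rot: [-0.0, 0.738, 0.675, 0.001]
ft_force: [2.0, 2.7, 5.0]
gripper_width: 0.0126
grip_force: 25.8
```

Emit:
{"name": "servo_tool", "arguments": {"motion": [[[0,0,0],[0,0,-0.8]],[[0,0,0],[0,0,-0.8]],[[0,0,0],[0,0,-0.8]],[[0,0,0],[0,0,-0.8]],[[0,0,0],[0,0,-0.8]],[[0,0,0],[0,0,-0.8]],[[0,0,0],[0,0,-0.8]],[[0,0,0],[0,0,-0.8]],[[0,0,0],[0,0,-0.5]],[[0,0,0],[0,0,0]]]}}

```text
t: 7.65
ee_pos: [0.4573, -0.2287, 0.0645]
tool_rot: [-0.0, 0.905, 0.426, 0.001]
ft_force: [1.6, 2.9, 6.3]
gripper_width: 0.0129
grip_force: 25.9
```

Run:
```python
from h import *
s=r.get_state(); m=R.from_quat(np.roll(s['tool_rot'],-1)).as_matrix()
print(s['ee_pos'],m,np.degrees(np.arctan2(m[1,1],m[0,1])),s['qpos'],s['t'],s['torque'])
```

```text
[ 0.45731496 -0.22865259  0.0644852 ] [[ 6.36421288e-01  7.71340642e-01  1.24817817e-03]
 [ 7.71339906e-01 -6.36422457e-01  1.09803475e-03]
 [ 1.64132744e-03  2.63956940e-04 -9.99998618e-01]] -39.525567102860926 [-0.4425253   0.70784605  1.16240864  2.06314541 -0.8303664   0.94437995
  0.4907768 ] 7.65 [ 0.89525664 -0.3341458   0.00227066]
```

Emit:
{"name": "servo_tool", "arguments": {"motion": [[[0,0,0],[0,0,0]],[[0,0,0],[0,0,0]],[[0,0,0],[0,0,0]],[[0,0,0],[0,0,0]],[[0,0,0.1],[0,0,0]],[[0,0,0.5],[0,0,0]],[[0,0,1],[0,0,0]],[[0,0,1],[0,0,0]],[[0,0,1],[0,0,0]],[[0,0,1],[0,0,0]]], "grip": 0.6}}

```text
t: 8.48
ee_pos: [0.4557, -0.2296, 0.2034]
tool_rot: [-0.0, 0.904, 0.427, -0.001]
ft_force: [1.2, 0.4, -0.6]
gripper_width: 0.0514
grip_force: 0.0
```

Emit:
{"name": "servo_tool", "arguments": {"motion": [[[0,0.6,1],[0,0,1]],[[0,0.6,1],[0,0,1]],[[-0.1,0.6,1],[0,0,1]],[[-0.1,0.6,0],[0,0,1]],[[-0.1,0.6,0],[0,0,1]],[[-0.1,0.6,0],[0,0,1]],[[-0.1,0.6,0],[0,0,1]],[[-0.1,0.6,0],[0,0,1]],[[-0.1,0.6,0],[0,0,1]],[[-0.1,0.6,0],[0,0,1]]]}}

```text
t: 9.32
ee_pos: [0.4319, -0.0484, 0.2922]
tool_rot: [-0.001, 0.637, 0.771, 0.001]
ft_force: [-0.0, 0.7, 0.2]
gripper_width: 0.0513
grip_force: 0.0
```

Run:
```python
from h import *
im=shot('wrist','w2.png'); f=im['frame']; H,S,V=hsvs(f)
for n,m,z in(('red',((H<8)|(H>172))&(S>150),.049),('yel',(H>20)&(H<35)&(S>150),.083),('blue',(H>100)&(H<125)&(S>150),.1)):
    for st,ce,l in blobs(m,20): print(n,st,ce.round(1),wplane(im,*ce,z).round(4))
s=r.get_state(); m=R.from_quat(np.roll(s['tool_rot'],-1)).as_matrix()
print(s['ee_pos'],np.degrees(np.arctan2(m[1,1],m[0,1])),s['qpos'],s['t'])
```

```text
red [567  37   5   7  26] [569.   39.9] [0.7051 0.2247 0.049 ]
red [332 315  13  10  69] [338.4 319.5] [ 0.4849 -0.1943  0.049 ]
red [ 35 426  16  14  60] [ 42.1 431.4] [-0.0408 -0.6074  0.049 ]
red [  0 464  25  16 232] [  8.6 473.8] [-0.2675 -0.9124  0.049 ]
yel [470   0  38  14 355] [490.2   6.2] [0.5713 0.206  0.083 ]
yel [552   7  16   9  63] [559.9  11.1] [0.6634 0.2397 0.083 ]
yel [570  41  36  52 763] [589.1  68.4] [0.7178 0.1851 0.083 ]
yel [523 346   8   8  43] [526.3 349.2] [ 0.7465 -0.1868  0.083 ]
blue [ 437    0   93   38 2278] [486.8  17.8] [0.5622 0.1828 0.1   ]
[ 0.43134334 -0.0451817   0.29206253] 11.38947956255569 [-1.30389872 -0.16113734  1.21277475  1.95812949  0.15589412  1.24393304
  0.05296322] 9.3667
```

View pics/w2.png

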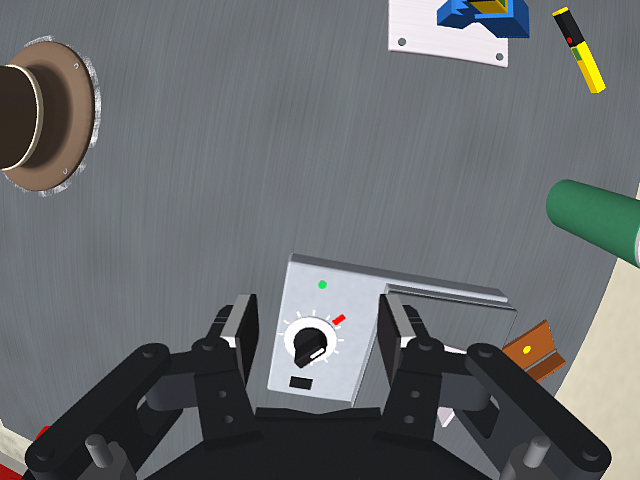

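The dial is at (310,343) with its pointer (317,353) now towards the red mark (338,320), seen obliquely. I'll check it in numbers.

Run:
```python
from h import *
im=load('wrist'); f=im['frame']; H,S,V=hsvs(f)
k=np.zeros(H.shape,bool); k[335:372,295:332]=1
for st,ce,l in blobs(k&(V>150),6):
    ys,xs=np.nonzero(l); Q=np.array([wplane(im,x,y,.089)[:2] for x,y in zip(xs,ys)])
    u=np.linalg.svd(Q-Q.mean(0))[2][0]; print(st,'ptr',Q.mean(0).round(4),u,np.ptp((Q-Q.mean(0))@u), (Q.mean(0)-[.456,-.2295]))
# bar/dial edge from depth: top of bar points
```

```text
[295 335  37  37 539] ptr [ 0.4682 -0.2329] [-0.43223919 -0.90175899] 0.06776415670404387 [ 0.01221305 -0.00338509]
[310 348  14  11  53] ptr [ 0.4625 -0.2226] [-0.62024136 -0.78441102] 0.01927252531051854 [0.00653539 0.0069387 ]
```

Emit:
{"name": "servo_tool", "arguments": {"motion": [[[0,0.4,0.07],[0,0,0.87]],[[0,0.4,0.07],[0,0,0.87]],[[0,0.4,0.07],[0,0,0.87]],[[0,0.4,0.07],[0,0,0.87]],[[0,0.4,0.07],[0,0,0.87]],[[0,0.4,0.07],[0,0,0.87]],[[0,0.4,0.07],[0,0,0.87]],[[0,0.4,0.07],[0,0,0.87]],[[0,0.4,0.07],[0,0,0.87]],[[0,0.4,0.07],[0,0,0.87]]]}}

```text
t: 10.2
ee_pos: [0.4322, 0.0704, 0.3131]
tool_rot: [-0.0, 0.307, 0.952, 0.0]
ft_force: [0.5, 0.2, -0.1]
gripper_width: 0.0512
grip_force: 0.0
```

Emit:
{"name": "servo_tool", "arguments": {"motion": [[[0,0.4,0.07],[0,0,0.87]],[[0,0.4,0.07],[0,0,0.87]],[[0,0.4,0.07],[0,0,0.87]],[[0,0.4,0.07],[0,0,0.87]],[[0,0.4,0.07],[0,0,0.87]],[[0,0.4,0.07],[0,0,0.87]],[[0,0.4,0.07],[0,0,0.87]],[[0,0.4,0.07],[0,0,0.87]],[[0,0.4,0.07],[0,0,0.87]],[[0,0,0],[0,0,0.87]]]}}

```text
t: 11.03
ee_pos: [0.4308, 0.1843, 0.3322]
tool_rot: [0.001, -0.073, 0.997, -0.001]
ft_force: [-0.1, 0.1, -0.5]
gripper_width: 0.0513
grip_force: 0.0
```

Run:
```python
from h import *
im=shot('wrist','w3.png'); f=im['frame']; H,S,V=hsvs(f)
for n,m,z in(('red',((H<8)|(H>172))&(S>150),.15),('yel',(H>20)&(H<35)&(S>150),.17),('blue',(H>100)&(H<125)&(S>150),.1)):
    for st,ce,l in blobs(m,20): print(n,st,ce.round(1),wplane(im,*ce,z).round(4))
s=r.get_state(); m=R.from_quat(np.roll(s['tool_rot'],-1)).as_matrix()
print(s['ee_pos'],np.degrees(np.arctan2(m[1,1],m[0,1])),s['qpos'],s['t'])
D=im['depth']; print((D>0).mean())
```

```text
red [ 54 195   8  10  44] [ 57.6 199.4] [ 0.4552 -0.1116  0.15  ]
red [610 194  30  98 650] [626.6 249.9] [0.4164 0.587  0.15  ]
red [312 310  12   6  55] [317.6 312.6] [0.54   0.1992 0.15  ]
red [325 375   6   5  21] [327.8 377. ] [0.624  0.2233 0.15  ]
yel [304 266  26  30 726] [316.8 281.1] [0.4955 0.192  0.17  ]
yel [ 27 277   6   9  36] [ 29.5 281. ] [ 0.5571 -0.1551  0.17  ]
yel [308 315  21  10  87] [318.1 320.3] [0.538  0.1995 0.17  ]
yel [ 74 359   7   6  28] [ 76.9 361.6] [ 0.6609 -0.0962  0.17  ]
yel [348 362  10  15  86] [352.6 369.2] [0.5942 0.2454 0.17  ]
yel [288 378  43  32 584] [307.2 395. ] [0.6383 0.2015 0.17  ]
blue [311 261  14   5  70] [317.5 263. ] [0.5032 0.1937 0.1   ]
blue [302 296  33  47 751] [318.5 326. ] [0.5852 0.2067 0.1   ]
blue [ 519  337   71   74 2320] [554.9 373. ] [0.6402 0.5932 0.1   ]
[0.43157133 0.18098981 0.33199146] 98.29537411429733 [-1.86612643  0.01530009  1.42984843  1.82606195 -0.01168153  1.31351823
  1.28225955] 11.0833
0.9960091145833333
```

View pics/w3.png

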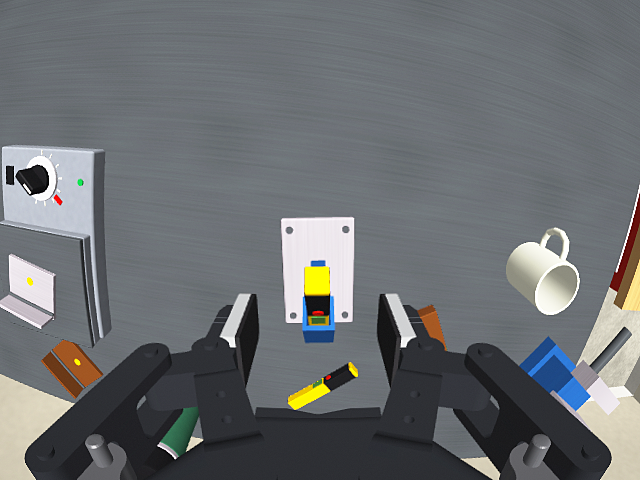

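The view shows the foot upright in the image (corners near (283,218) and (353,322)), with the thermometer centred on it. Its yellow tail is at (317,281) and the tube mouth near (318,300). Now I'll fit its axis from depth.

```bash
cat >> h.py <<'E'
def wxyz(im):
    M,t=cam(im); v,u=np.mgrid[:480,:640]; x=u-im['cx'];y=v-im['cy'];rr=np.hypot(x,y)+1e-9
    k=np.tan(rr/im['fx'])/rr; D=im['depth']
    return (np.stack([x*k*D,y*k*D,D],-1)-t)@M
E
python3 - <<'E'
from h import *
im=load('wrist'); f=im['frame']; H,S,V=hsvs(f); P=wxyz(im)
# foot
k=np.zeros(H.shape,bool); k[205:340,270:365]=1
m=k&(S<40)&(V>150); print('foot z',np.median(P[m][:,2]))
z=np.median(P[m][:,2]); q=P[m]; q=q[abs(q[:,2]-z)<.006]
rc=cv2.minAreaRect(q[:,:2].astype(np.float32)); print(rc)
yel=k&(H>20)&(H<35)&(S>150); yel[297:]=0
q=P[yel]; print('tail pts',len(q),q.min(0),q.max(0))
for row in range(262,312,4):
    mm=[u for u in range(295,345) if P[row,u,2]>.115]
    if mm: print(row,mm[0],mm[-1],P[row,mm[0]].round(4),P[row,(mm[0]+mm[-1])//2].round(4),P[row,mm[-1]].round(4))
E
```

```text
foot z 0.013882894956438288
((0.5506341457366943, 0.20090019702911377), (0.15959466993808746, 0.09957120567560196), 8.89980411529541)
tail pts 726 [0.35452625 0.17329602 0.16680232] [0.50573319 0.20452423 0.49674791]
266 306 327 [0.3545 0.1733 0.4967] [0.4815 0.1893 0.1665] [0.4803 0.1997 0.1659]
270 304 329 [0.4865 0.1785 0.1685] [0.4844 0.1897 0.1697] [0.4836 0.2021 0.1672]
274 304 329 [0.4896 0.179  0.1709] [0.4872 0.1901 0.1726] [0.4859 0.2024 0.1716]
278 304 329 [0.4922 0.1794 0.1743] [0.4899 0.1906 0.1758] [0.4883 0.2026 0.1755]
282 304 329 [0.4957 0.18   0.1757] [0.4926 0.191  0.179 ] [0.4911 0.203  0.1784]
286 304 329 [0.4977 0.1804 0.1802] [0.4955 0.1914 0.1815] [0.4944 0.2035 0.1802]
290 304 329 [0.4998 0.1808 0.1846] [0.4984 0.1918 0.1842] [0.4963 0.2036 0.185 ]
294 304 329 [0.5054 0.1814 0.1814] [0.5025 0.1924 0.1841] [0.5016 0.2045 0.1823]
298 305 329 [0.5107 0.183  0.1788] [0.509  0.1942 0.1788] [0.5085 0.2057 0.1766]
302 305 333 [0.5202 0.1839 0.1684] [0.5168 0.1973 0.1712] [0.3545 0.1733 0.4967]
306 306 329 [0.5291 0.1858 0.1593] [0.5267 0.1967 0.1609] [0.5283 0.2094 0.1543]
310 306 338 [0.5408 0.1869 0.1459] [0.5367 0.2034 0.1492] [0.3545 0.1733 0.4967]
```

Emit:
{"name": "servo_tool", "arguments": {"motion": [[[0.08,0,-0.1],[0.14,-0.89,0.12]],[[0.08,0,-0.1],[0.14,-0.89,0]],[[0.08,0,-0.1],[0.14,-0.89,0]],[[0.08,0,-0.1],[0.14,-0.89,0]],[[0.08,0,-0.1],[0.14,-0.89,0]],[[0.08,0,-0.1],[0.14,-0.89,0]],[[0.08,0,-0.1],[0.14,-0.89,0]],[[0.08,0,-0.1],[0.14,-0.89,0]],[[0.08,0,-0.1],[0.14,-0.89,0]],[[0,0,0],[0.14,-0.89,0]]]}}

```text
t: 11.92
ee_pos: [0.4485, 0.1738, 0.3037]
tool_rot: [0.341, -0.061, 0.938, 0.026]
ft_force: [-0.3, 0.1, 0.8]
gripper_width: 0.0512
grip_force: 0.0
```

```bash
cat > st.py <<'E'
from h import *
s=r.get_state(); m=R.from_quat(np.roll(s['tool_rot'],-1)).as_matrix()
c,sn=np.cos(np.radians(8.9)),np.sin(np.radians(8.9)); a=np.array([c,sn,-1])/2**.5
T=np.array([.490,.1907,.1757]); d=s['ee_pos']-T
print('ee',s['ee_pos'].round(4),'q',s['qpos'].round(3),'t',s['t']); print(m.round(3))
print('zerr deg',np.degrees(np.arccos(min(1,m[:,2]@a))),'ydir err',np.degrees(np.arcsin(m[:,1]@np.array([c,sn,0]))), 'y.z',m[2,1])
print('along',d@a,'off-axis',d-(d@a)*a, 'to target', (T+.059*a-s['ee_pos'])/.03)
E
python3 st.py
```

```text
ee [0.4485 0.1738 0.3037] q [-0.827 -0.293  0.04   2.34   0.733  0.636  0.415] t 11.9167
[[-0.759 -0.132  0.637]
 [-0.097  0.991  0.09 ]
 [-0.643  0.006 -0.766]]
zerr deg 4.9932026678102925 ydir err 1.3165850867735043 y.z 0.006330842418640896
along -0.12129367063465211 off-axis [ 0.04328468 -0.00361904  0.04220362] to target [ 2.75557457  0.7780862  -5.65635005]
```

Emit:
{"name": "servo_tool", "arguments": {"motion": [[[0.1,0.04,-0.3],[0,0,0]],[[0.1,0.04,-0.3],[0,0,0]],[[0.1,0.04,-0.3],[0,0,0]],[[0.1,0.04,-0.3],[0,0,0]],[[0,0.04,-0.3],[0,0,0]],[[0,0.04,-0.3],[0,0,0]],[[0,0.04,-0.3],[0,0,0]],[[0,0.04,-0.3],[0,0,0]],[[0,0.04,-0.3],[0,0,0]],[[0,0.04,-0.3],[0,0,0]]]}}

```text
t: 12.75
ee_pos: [0.4615, 0.1862, 0.2144]
tool_rot: [0.34, -0.061, 0.938, 0.025]
ft_force: [0.7, 0.1, 0.7]
gripper_width: 0.051
grip_force: 0.0
```

```bash
python3 st.py
```

```text
ee [0.4615 0.1862 0.2144] q [-0.749 -0.102 -0.022  2.447  1.112  0.435 -0.024] t 12.75
[[-0.761 -0.131  0.636]
 [-0.096  0.991  0.089]
 [-0.642  0.007 -0.767]]
zerr deg 5.11191605528722 ydir err 1.3758834477276443 y.z 0.006599095222257274
along -0.0477841055192226 off-axis [0.00486354 0.0007004  0.00491334] to target [ 2.32450325  0.36604796 -2.68070367]
```

Emit:
{"name": "servo_tool", "arguments": {"motion": [[[0.1,0,-0.25],[0.03,-0.2,0.05]],[[0.1,0,-0.25],[0.03,-0.2,0.05]],[[0.15,0.02,-0.25],[0.03,-0.2,0.05]],[[0.2,0.05,-0.25],[0.03,-0.2,0.05]],[[0.25,0.05,-0.25],[0.03,-0.2,0.05]],[[0.25,0.05,-0.25],[0,0,0]],[[0.25,0.05,-0.25],[0,0,0]],[[0.25,0.05,-0.25],[0,0,0]],[[0.25,0.05,-0.25],[0,0,0]],[[0,0,0],[0,0,0]]]}}

```text
t: 13.58
ee_pos: [0.5162, 0.196, 0.1463]
tool_rot: [0.381, -0.07, 0.921, 0.032]
ft_force: [-0.8, -0.6, -0.5]
gripper_width: 0.0515
grip_force: 0.0
```

```bash
python3 st.py
```

```text
ee [0.5162 0.196  0.1463] q [-0.658  0.167 -0.045  2.495  2.089  0.44  -0.969] t 13.5833
[[-0.7   -0.154  0.697]
 [-0.105  0.988  0.112]
 [-0.706  0.006 -0.708]]
zerr deg 0.20014624893724953 ydir err 0.0666387550427729 y.z 0.005713188719421995
along 0.03966200991546345 off-axis [-0.00151399  0.0009773  -0.00134456] to target [ 0.50077918  0.03794048 -0.41098208]
```

Emit:
{"name": "servo_tool", "arguments": {"motion": [[[0.2,0,-0.15],[0,0,0]],[[0.2,0,-0.15],[0,0,0]],[[0.1,0,-0.1],[0,0,0]],[[0,0,0],[0,0,0]],[[0,0,0],[0,0,0]],[[0,0,0],[0,0,0]],[[0,0,0],[0,0,0]],[[0,0,0],[0,0,0]],[[0,0,0],[0,0,0]],[[0,0,0],[0,0,0]]]}}

```text
t: 14.42
ee_pos: [0.5299, 0.1969, 0.1347]
tool_rot: [0.381, -0.072, 0.921, 0.032]
ft_force: [0.1, 0.4, 0.5]
gripper_width: 0.0514
grip_force: 0.0
```

Emit:
{"name": "servo_tool", "arguments": {"motion": [[[0,0,0],[0,0,0]],[[0,0,0],[0,0,0]],[[0,0,0],[0,0,0]],[[0,0,0],[0,0,0]],[[0,0,0],[0,0,0]],[[0,0,0],[0,0,0]],[[0,0,0],[0,0,0]],[[0,0,0],[0,0,0]],[[0,0,0],[0,0,0]],[[0,0,0],[0,0,0]]], "grip": 0, "grip_force": 60}}

```text
t: 15.25
ee_pos: [0.5298, 0.1971, 0.1346]
tool_rot: [0.38, -0.072, 0.921, 0.032]
ft_force: [-4.1, 1.2, 5.1]
gripper_width: 0.0233
grip_force: 59.0
```

```bash
python3 st.py
```

```text
ee [0.5298 0.1971 0.1346] q [-0.622  0.216 -0.055  2.478  2.185  0.449 -1.042] t 15.25
[[-0.7   -0.157  0.697]
 [-0.108  0.988  0.114]
 [-0.706  0.005 -0.708]]
zerr deg 0.3210204545504035 ydir err -0.1538779162021817 y.z 0.004811524979541973
along 0.05754962619812262 off-axis [-0.00039351  0.00015256 -0.00036517] to target [ 0.04689117  0.00020359 -0.02201318]
```

Emit:
{"name": "servo_tool", "arguments": {"motion": [[[-0.1,-0.015,0.1],[0,0,0]],[[-0.1,-0.015,0.1],[0,0,0]],[[-0.1,-0.015,0.1],[0,0,0]],[[-0.1,-0.015,0.1],[0,0,0]],[[-0.1,-0.015,0.1],[0,0,0]],[[-0.1,-0.015,0.1],[0,0,0]],[[-0.1,-0.015,0.1],[0,0,0]],[[-0.1,-0.015,0.1],[0,0,0]],[[-0.1,-0.015,0.1],[0,0,0]],[[-0.1,-0.015,0.1],[0,0,0]]]}}

```text
t: 16.08
ee_pos: [0.4997, 0.1923, 0.165]
tool_rot: [0.381, -0.072, 0.921, 0.032]
ft_force: [1.7, -0.0, -0.3]
gripper_width: 0.023
grip_force: 58.8
```

```bash
python3 st.py
```

```text
ee [0.4997 0.1923 0.165 ] q [-0.687  0.09  -0.041  2.511  1.941  0.421 -0.828] t 16.0833
[[-0.7   -0.157  0.697]
 [-0.108  0.988  0.114]
 [-0.706  0.005 -0.708]]
zerr deg 0.2902333837980569 ydir err -0.11470542569358282 y.z 0.004807591804401497
along 0.014491711869393556 off-axis [-4.54947623e-04  1.06938448e-05 -4.47815544e-04] to target [ 1.05160438  0.16194563 -1.03414323]
```

Emit:
{"name": "servo_tool", "arguments": {"motion": [[[-0.09,-0.014,0.09],[0,0,0]],[[-0.09,-0.014,0.09],[0,0,0]],[[-0.09,-0.014,0.09],[0,0,0]],[[-0.09,-0.014,0.09],[0,0,0]],[[-0.09,-0.014,0.09],[0,0,0]],[[-0.09,-0.014,0.09],[0,0,0]],[[-0.09,-0.014,0.09],[0,0,0]],[[-0.09,-0.014,0.09],[0,0,0]],[[-0.09,-0.014,0.09],[0,0,0]],[[-0.09,-0.014,0.09],[0,0,0]]]}}

```text
t: 16.92
ee_pos: [0.4727, 0.1881, 0.192]
tool_rot: [0.381, -0.072, 0.921, 0.032]
ft_force: [2.1, 0.6, -0.6]
gripper_width: 0.0236
grip_force: 58.7
```

```bash
python3 st.py
```

```text
ee [0.4727 0.1881 0.192 ] q [-0.696 -0.024 -0.085  2.527  1.665  0.423 -0.579] t 16.9167
[[-0.7   -0.157  0.697]
 [-0.108  0.988  0.114]
 [-0.706  0.005 -0.708]]
zerr deg 0.291825851816163 ydir err -0.1194047432691007 y.z 0.004812021845982652
along -0.023923962114613756 off-axis [-6.04680564e-04 -3.73167536e-08 -5.97405902e-04] to target [ 1.95115967  0.30238835 -1.934623  ]
```

Emit:
{"name": "servo_tool", "arguments": {"motion": [[[0,0,0.3],[0,0,0]],[[0,0,0.7],[0,0,0]],[[0,0,0.7],[0,0,0]],[[0,0,0.6],[0,0,0]],[[0.1,0,0.3],[-0.12,0.8,0]],[[0.1,0,0.3],[-0.12,0.8,0]],[[0.1,0,0.3],[-0.12,0.8,0]],[[0.1,0,0.3],[-0.12,0.8,0]],[[0.1,0,0.3],[-0.12,0.8,0]],[[0.1,0,0.3],[-0.12,0.8,0]]]}}

```text
t: 17.75
ee_pos: [0.4892, 0.1854, 0.3064]
tool_rot: [0.209, -0.074, 0.975, 0.016]
ft_force: [1.0, -0.6, -1.1]
gripper_width: 0.0235
grip_force: 58.9
```

```bash
python3 st.py
```

```text
ee [0.4892 0.1854 0.3064] q [-0.816 -0.104  0.221  2.057  0.274  0.818  0.979] t 17.75
[[-0.902 -0.15   0.405]
 [-0.137  0.989  0.062]
 [-0.41   0.    -0.912]]
zerr deg 20.797809419140457 ydir err 0.26520364017488834 y.z 0.00018588945531091902
along -0.09354853060693592 off-axis [0.06452304 0.00498306 0.0645171 ] to target [ 1.40154387  0.39017521 -5.74617344]
```

Emit:
{"name": "servo_tool", "arguments": {"motion": [[[0.2,-0.7,0],[-0.12,0.79,0]],[[0.2,-0.7,0],[-0.12,0.79,0]],[[0.2,-0.7,0],[-0.12,0.79,0]],[[0.2,-0.7,0],[-0.12,0.79,0]],[[0.2,-0.7,0],[-0.12,0.79,0]],[[0.2,-0.7,0],[-0.12,0.79,0]],[[0.2,-0.7,0],[0,0,-0.8]],[[0.2,-0.7,0],[0,0,-0.8]],[[0.2,-0.7,0],[0,0,-0.8]],[[0.2,-0.7,0],[0,0,-0.8]]]}}

```text
t: 18.58
ee_pos: [0.5501, -0.0263, 0.3054]
tool_rot: [0.004, 0.068, 0.998, -0.002]
ft_force: [0.1, -0.1, -2.0]
gripper_width: 0.0235
grip_force: 59.1
```

```bash
python3 st.py
```

```text
ee [ 0.5501 -0.0263  0.3054] q [-0.518  0.222  0.582  1.68  -0.124  1.269  1.524] t 18.5833
[[-0.991  0.135  0.009]
 [ 0.135  0.991 -0.004]
 [-0.009 -0.002 -1.   ]]
zerr deg 44.543912692634166 ydir err 16.676353956608448 y.z -0.002450714173804305
along -0.0734645646987495 off-axis [ 0.11142958 -0.20893212  0.07776398] to target [-0.62969155  7.44744378 -5.71435254]
```

Emit:
{"name": "servo_tool", "arguments": {"motion": [[[0.23,-0.8,0],[0,0,-0.6]],[[0.23,-0.8,0],[0,0,-0.6]],[[0.23,-0.8,0],[0,0,-0.6]],[[0.23,-0.8,0],[0,0,-0.6]],[[0.23,-0.8,0],[0,0,-0.6]],[[0.23,-0.8,0],[0,0,-0.6]],[[0.23,-0.8,0],[0,0,-0.6]],[[0.23,-0.8,0],[0,0,-0.6]],[[0.22,-0.7,0],[0,0,0]],[[0,0,0],[0,0,0]]]}}

```text
t: 19.42
ee_pos: [0.6112, -0.2432, 0.3054]
tool_rot: [0.004, 0.275, 0.962, -0.004]
ft_force: [-1.3, 0.2, -0.8]
gripper_width: 0.0236
grip_force: 59.1
```

Emit:
{"name": "servo_tool", "arguments": {"motion": [[[0,0,-0.1],[0,0.1,0]],[[0,0,-0.1],[0,0,0]],[[0,0,-0.1],[0,0,0]],[[0,0,-0.1],[0,0,0]],[[0,0,0],[0,0,0]],[[0,0,0],[0,0,0]],[[0,0,0],[0,0,0]],[[0,0,0],[0,0,0]],[[0,0,0],[0,0,0]],[[0,0,0],[0,0,0]]]}}

```text
t: 20.25
ee_pos: [0.6123, -0.2382, 0.2939]
tool_rot: [-0.001, 0.271, 0.963, -0.004]
ft_force: [-0.7, 0.2, -1.8]
gripper_width: 0.0236
grip_force: 59.1
```

```bash
python3 st.py
python3 - <<'E'
from h import *
a=shot('side'); w=shot('wrist'); t=shot('top')
f=a['frame']; u,v=map(int,proj(a,(.612,-.24,.2)))
c=cv2.resize(f[max(0,v-75):v+75,u-70:u+70],None,fx=4,fy=4,interpolation=cv2.INTER_CUBIC)[:600,:400] if 0 else cv2.resize(f[max(0,v-100):v+100,u-65:u+65],None,fx=3,fy=3,interpolation=cv2.INTER_CUBIC)
o=np.zeros((600,800,3),np.uint8); o[:c.shape[0],:c.shape[1]]=c
d=cv2.resize(w['frame'],(410,308)); o[:308,390:]=d
d=cv2.resize(t['frame'][215:325,370:450],None,fx=2.6,fy=2.6,interpolation=cv2.INTER_CUBIC); o[308:308+286,400:608]=d
cv2.imwrite('pics/f1.png',o); print(u,v)
E
```

```text
ee [ 0.6123 -0.2382  0.2939] q [-0.169  0.477  0.709  1.429 -0.303  1.349  1.573] t 20.25
[[-0.853  0.521 -0.003]
 [ 0.521  0.853 -0.007]
 [-0.001 -0.008 -1.   ]]
zerr deg 45.25328511575956 ydir err 40.3313778474849 y.z -0.008027787359524915
along -0.045072559640309706 off-axis [ 0.15374786 -0.42398632  0.08630163] to target [-2.70144966 14.51238391 -5.32973484]
355 278
```

View pics/f1.png

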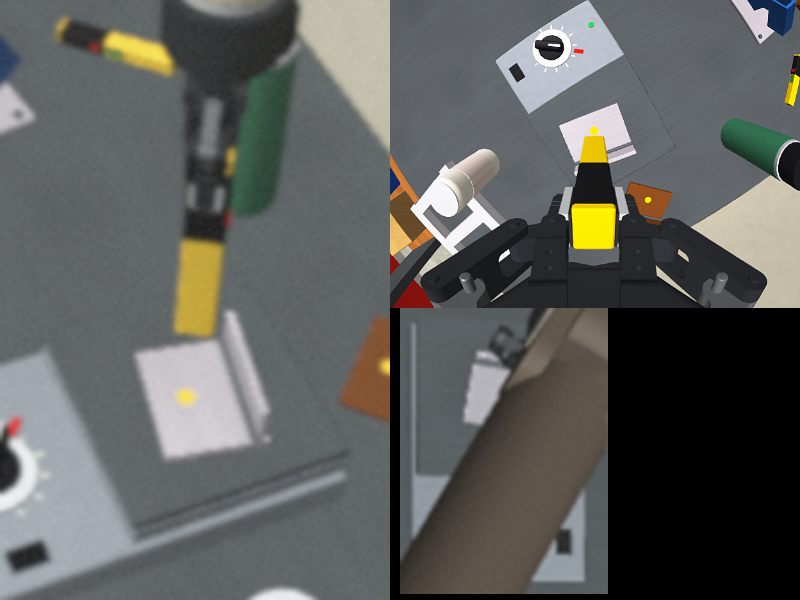

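The side crop shows the thermometer upright over the bracket, lens end at crop (196,333), dot at (186,397), and the pointer at the red mark. The wrist view shows the nose just in front of the dot, and the dial pointer aimed at the red mark. Next I'll measure the pen's tilt, the lens position, and the dot.

Run:
```python
from h import *
s=r.get_state(); m=R.from_quat(np.roll(s['tool_rot'],-1)).as_matrix(); e=s['ee_pos']
w=load('wrist'); P=wxyz(w); H,S,V=hsvs(w['frame'])
yl=(H>15)&(H<35)&(S>140)
for st,ce,l in blobs(yl,25):
    q=P[l]; q=q[q[:,2]<.4]; print(st,ce.round(1),np.median(q,0).round(4),'dotplane',wplane(w,*ce,.083).round(4))
    if 180<ce[1]<270 and 280<ce[0]<350 and st[4]>300:
        g=(q-e)@m; print('tool frame range',np.percentile(g,[2,50,98],axis=0).round(4))
        A=np.c_[g[:,2],g[:,1],np.ones(len(g))]; c=np.linalg.lstsq(A,g[:,0],rcond=None)[0]; print('x=a z+b y+c',c)
# pen body incl. black: face points near tool x ~ +.014, |y|<.013
g=(P-e)@m; k=(abs(g[...,1])<.009)&(g[...,0]>.004)&(g[...,0]<.03)&(g[...,2]>.02)&(g[...,2]<.12)
q=g[k]; 
for z0 in np.arange(.02,.12,.02):
    kk=q[(q[:,2]>z0)&(q[:,2]<z0+.02)]; print(z0,len(kk),np.median(kk,0).round(4) if len(kk) else '')
# side: nose blob
a=load('side'); H,S,V=hsvs(a['frame']); u,v=355,278; k=np.zeros(H.shape,bool); k[v-40:v+45,u-25:u+25]=1
for st,ce,l in blobs(k&(H>15)&(H<35)&(S>120),10):
    ys,xs=np.nonzero(l); print('side',st,ce.round(1)); 
    if st[4]>100:
        Q=np.c_[xs,ys]; mid=[(y,(xs[ys==y].min()+xs[ys==y].max())/2) for y in np.unique(ys)]; print(mid[2],mid[-3])
L=e+.1175*m[:,2]; print('lens pred',L,'proj',proj(a,L),'up',proj(a,L-.05*m[:,2]))
print('dot proj',proj(a,(.612,-.2403,.083)))
```

```text
[631  84   9   4  25] [635.3  85.2] [0.7047 0.2745 0.013 ] dotplane [0.6798 0.2008 0.083 ]
[616 115  24  51 667] [627.7 141.3] [0.7734 0.2116 0.0189] dotplane [0.7391 0.15   0.083 ]
[312 197  13  13 134] [318.  203.4] [ 0.6104 -0.24    0.0856] dotplane [ 0.6109 -0.2403  0.083 ]
[ 296  212   45   43 1557] [318.1 234. ] [ 0.6002 -0.2325  0.2428] dotplane [ 0.639  -0.2574  0.083 ]
tool frame range [[ 0.0126 -0.0119  0.0158]
 [ 0.0134 -0.0009  0.0509]
 [ 0.014   0.0102  0.1122]]
x=a z+b y+c [-0.01663124  0.00329883  0.01420379]
[   0  298   57  101 2912] [ 21.4 343.3] [ 0.544  -1.0111 -0.0897] dotplane [ 0.544  -0.7581  0.083 ]
[397 307  11  10  85] [402.4 311.2] [ 0.812  -0.2274  0.01  ] dotplane [ 0.769  -0.2227  0.083 ]
[ 283  317   70   71 4770] [317.5 351.5] [ 0.609  -0.2375  0.3511] dotplane [ 0.764 -0.335  0.083]
0.02 364 [0.0135 0.0001 0.0286]
0.04 278 [ 0.0134 -0.0003  0.0503]
0.06 222 [0.0133 0.0001 0.0703]
0.08 155 [ 0.0134 -0.0002  0.0894]
0.1 135 [ 1.310e-02 -1.000e-04  1.104e-01]
side [348 257  16  33 423] [355.8 273. ]
(np.int64(259), np.float64(357.0)) (np.int64(287), np.float64(354.5))
side [350 309   4   3  11] [351.6 309.9]
lens pred [ 0.61178262 -0.23913683  0.17626898] proj (np.float64(354.9479030797841), np.float64(284.8743515916559)) up (np.float64(356.4895137328767), np.float64(269.935782200326))
dot proj (np.float64(352.6268002211643), np.float64(310.3597222920697))
```

Emit:
{"name": "servo_tool", "arguments": {"motion": [[[-0.03,-0.06,-0.1],[0.08,-0.03,0]],[[0,0,-0.1],[0,0,0]],[[0,0,-0.1],[0,0,0]],[[0,0,-0.1],[0,0,0]],[[0,0,0],[0,0,0]],[[0,0,0],[0,0,0]],[[0,0,0],[0,0,0]],[[0,0,0],[0,0,0]],[[0,0,0],[0,0,0]],[[0,0,0],[0,0,0]]]}}

```text
t: 21.23
ee_pos: [0.6114, -0.24, 0.2819]
tool_rot: [-0.0, 0.271, 0.963, -0.0]
ft_force: [0.5, -0.3, -1.2]
gripper_width: 0.0233
grip_force: 59.0
```

Run:
```python
from h import *
s=r.get_state(); m=R.from_quat(np.roll(s['tool_rot'],-1)).as_matrix(); e=s['ee_pos']
print(e,m[:,2],'lens',e+.1175*m[:,2],s['qvel'].round(3),s['gripper_width'])
w=shot('wrist'); H,S,V=hsvs(w['frame'])
for st,ce,l in blobs((H>15)&(H<35)&(S>140),25):
    if 280<ce[0]<350 and ce[1]<215: print('dot',wplane(w,*ce,.083))
P=wxyz(w); 
k=((H<8)|(H>172))&(S>150)
for st,ce,l in blobs(k,15):
    p=wplane(w,*ce,.049)
    if np.hypot(p[0]-.485,p[1]+.194)<.02:
        print('mark',p, np.degrees(np.arctan2(p[1]+.2295,p[0]-.456)),ce)
# pointer: bright pixels projecting within 20 mm of axis at z=.089
v,u=np.mgrid[30:130,180:330]
Q=np.array([wplane(w,a,b,.089)[:2] for a,b in zip(u.ravel(),v.ravel())]).reshape(*u.shape,2)
rad=np.hypot(Q[...,0]-.456,Q[...,1]+.2295); mm=(rad<.022)&(V[30:130,180:330]>150)
for st,ce,l in blobs(mm,5):
    q=Q[l]; d=np.linalg.svd(q-q.mean(0))[2][0]; print('ptr',st[4],q.mean(0),np.degrees(np.arctan2(d[1],d[0])),np.degrees(np.arctan2(q.mean(0)[1]+.2295,q.mean(0)[0]-.456)))
```

```text
[ 0.61135327 -0.24001819  0.28188678] [-7.03492658e-04 -4.01443875e-04 -9.99999672e-01] lens [ 0.61127061 -0.24006536  0.16438682] [ 0.001  0.001 -0.    -0.     0.001 -0.001 -0.   ] 0.02329800014377467
mark [ 0.4851386  -0.19376718  0.049     ] 50.80422057928137 [293.42857143  77.95604396]
ptr 367 [ 0.44568465 -0.23136942] -66.86618622801555 -169.72796842632712
ptr 74 [ 0.46201399 -0.22072211] 50.50396161043009 55.58382722387311
```

```bash
python3 -c "
from workcell import r
print(r.job_done())"
```

```text
the job is handed in; nothing more can be done
None
```

I handed in the job at about 21 s: the pointer is within about 1° of the red mark, and the thermometer is held upright with its lens about 81 mm above the yellow dot, within about 1 mm sideways; the hand-in call gave no verdict. One possible problem is joint 2, which read -0.293 rad against its -0.29 limit for a moment on the way to the holder.

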